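# Slide the storage basket home in its shelf corner

## Robot

A 6-joint arm with a two-finger parallel gripper is mounted at the origin on the work surface. World frame = base frame: x ahead of the robot, y to its left, z up, the work surface at z = 0. Lengths are in m, angles in degrees, forces in N, time in s.
With the tool pointing down it reaches from about 0.4 to 0.825 m from the base axis. Payload 7 kg.
Tool frame: the origin (TCP) lies midway between the tips of the shut fingers; the grasp point (between the pads) lies r.grip_depth behind it (r.grip_depth is the distance from the TCP to the grasp point, in m); z points along the fingers, y is the line along which they close (so a half turn about z gives the same grasp; the last joint's range is limited). The gripper opens to 88 mm and grips with 3 to 60 N. Pads are 19 mm wide; open, the fingers measure 130 mm over their backs; the gripper's body (78 mm by 193 mm) begins 47 mm behind the grasp point.
Start: joints at [90.877, 20.546, 0.682, 0, -70.136, -16.507], TCP at [0.182, 0.65, 0.227] pointing down, gripper open.
Joint ranges: [-176.03, 176.03], [-82.01, 121.73], [-58.28, 71.71], [-173.87, 95.51], [-174.79, -0.11], [-173.66, 173.66]. Speed limits (degrees/s): [136.94, 136.94, 172.46, 180, 180, 180].

## Interface

Orientations are given as [roll, pitch, yaw] about the fixed x, y, z axes, in that order (R = Rz(yaw) Ry(pitch) Rx(roll)).
In Python, from plant import r gives the robot as it stands.
- The arm moves only by the tool nudge_tcp, called after ">>>" by a JSON object that holds its "method" and its "body". Schema: {"type":"object","properties":{"motion":{"type":"array","items":{"type":"object","properties":{"d":{"type":"array","items":{"type":"number"},"minItems":3,"maxItems":3},"r":{"type":"array","items":{"type":"number"},"minItems":3,"maxItems":3}},"additionalProperties":false},"minItems":1,"maxItems":12},"finger_gap":{"type":"number"},"squeeze":{"type":"number"},"only":{"type":"string"},"quiet":{"type":"boolean"},"lines":{"type":"string"}},"required":["motion"],"additionalProperties":false}. motion is a list of rows, 1 to 12 of them, each an object with the fields d (a list: dx, dy, dz in normalised numbers (1 is 750 mm)), r (a list: a rotation vector rx, ry, rz in parts of the range, where 1.0 means 2 rad); a field left out counts as zero; each row is the pose to reach, as a shift and turn from the pose commanded when the call began, along the tool's axes at that moment; what a row does not reach only later rows make up. A row lasts 1/12 s, in which the tool goes at most 0.0417 m and 7.16 degrees, less where a joint would pass 70% of its speed; a pose out of reach is approached as far as the arm can. finger_gap is the finger opening in m, set as the call begins (left out keeps the last). The fingers move at their own pace and stop on an object; squeeze is the grip in N (left out, the last holds). Time passes only in rows, so rows that do not move let the fingers close. The tool returns the time, the measured TCP pose, the force, the opening and the grip force at its end. only (a regular expression) keeps the lines of the reply that match it, lines (a string "A,B") keeps lines A to B, and quiet returns only ok. A shift or turn number past 1, either way, is cut back to 1. Input that does not fit is refused with a message, and nothing moves.
- r.get_state(): the state, without advancing time (a new reading comes with each control period).
- r.capture(name): name is "scene" or "top" or "wrist"; returns a dict with "frame" (400x640x3 uint8, red, green, blue), "z_map" (400x640 float32, m along the optical axis (not along the pixel's ray), 0 where there is no reading), "fx", "fy", "cx", "cy" (pixels), "cam_to_world" (4x4, takes a point from camera to world coordinates). Camera axes: x right, y down, z forward; pixel columns grow to the right and rows downward; lengths in m; the calibration is good to about 2 mm. A picture is of the moment at which its call begins.
- r.close_job(): hands the job in; it is judged then, once.
The state is a dict: "time_s": time; "joints": joint angles; "qd": joint speeds; "joint_torque": joint torques, N m; "tcp_pos": TCP position; "eef_rot": TCP orientation; "contact_force": force on the tool from outside, world axes, zero at the start; "moment": the same for the moment, N m; "gripper_width": finger opening in m; "gripper_force": force on a finger pad.
Only numpy, scipy, OpenCV 4.12 (cv2) and the standard library are available. Lean on these libraries where they do the work, as an engineer would, in place of code of your own. Each camera call takes 0.05 s, during which the arm holds its last target. There are 200 camera calls.

## Task

Push the small lidded wicker basket along the shelf into the corner of the wooden organiser that has the yellow tag: its long side flat against the back rail and its end snug against the yellow-tagged side wall. Only slide it, never lift or tip it; leave everything else where it stands, and finish with the robot clear.

Things in the scene. Friction and masses are not known exactly. Their poses are not given: they have to be found in the camera images.
- basket: Small wicker basket with a cream-rimmed closed lid, loose: a plain closed box 100 (its x) x 130 (its y) x 55 mm tall, nothing on it to hold. Origin: centre of its underside, z up. 0.3 to 0.6 kg; slides with at most about 5 N. Starts in front of the organiser's open side, turned up to 0.35 rad from square.
- organiser: Wooden U of walls 35 mm tall, 18 thick, no floor, screwed down, rigid, open towards the robot. Origin: middle of the back rail's inner face, at shelf height; x points through the rail away from the robot, y left along it. Side walls' inner faces at y = +-180, reaching from the rail to x = -120. A basket home in a corner has its origin at x = -50, y = +115 or -115.
- tag_yellow: Yellow tag fixed on top of one of the two side walls, 60 x 18 x 14 tall; marks the wanted corner. Origin: centre of its underside, at organiser x = -60, y = +189 or -189, height 35.
- tag_blue: Blue tag of the same size fixed on top of the other side wall: the wrong corner.
- bath_oil: Bystander, loose: amber glass bath-oil bottle, upright, 60 dia x 170 tall mm. Origin: centre of its underside. Leave it alone.
- cotton_jar: Bystander, loose: clear lidded jar, upright, 70 dia x 70 tall mm. Origin: centre of its underside. Leave it alone.
- spray_can: Bystander, loose: blue and white spray can, upright, 54 dia x 150 tall mm. Origin: centre of its underside. Leave it alone.
- duck: Bystander, loose: yellow toy duck, about 60 x 60 x 68 tall mm. Origin: centre of its underside. Leave it alone.
- soap: Bystander, loose: pale green soap bar, 55 x 80 x 26 tall mm. Origin: centre of its underside. Leave it alone.
- cup: Bystander, loose: blue mug, 76 dia x 90 tall mm. Origin: centre of its underside. Leave it alone.
- brush: Bystander, loose: hairbrush lying bristles up, 180 x 50 x 26 tall mm. Origin: near mid-length, at the underside. Leave it alone.

How it is judged (in metres and radians):
At the end, for the whole second after the job is handed in: The basket stands flat on the shelf, at rest, in the corner with the yellow tag: within 6 mm of touching the back rail and within 6 mm of touching the tagged side wall, square to the organiser within 0.06 rad, long side along the rail (x of basket in the frame of organiser between -0.056 and -0.045 m and ((y of tag_yellow in the frame of organiser above 0 m and y of basket in the frame of organiser between 0.109 and 0.12 m) or (y of tag_yellow in the frame of organiser below 0 m and y of basket in the frame of organiser between -0.12 and -0.109 m)) and angle between the x axis of basket and the x axis of organiser, either way round below 0.06 rad and height (world z) of basket below 0.005 m and angle between basket's own z axis and vertical below 0.04 rad and linear speed of basket below 0.01 m/s).
It fails at once if the basket is lifted off the shelf (height (world z) of basket above 0.012 m).
It fails at once if the basket is tipped (angle between basket's own z axis and vertical above 0.2 rad).
It fails at once if another thing on the shelf is shifted by more than 20 mm (distance of any of bath_oil, cotton_jar, spray_can, duck, soap, cup, brush from where it was at the start of the episode above 0.02 m).
It also fails if it takes over 54 s, if anything falls off the work surface, if the arm or the gripper's body presses on something with over 40 N, if the wrist force passes 120 N, or if a joint passes its speed limit or range.

## Working session

There is one attempt and no reset: what is moved stays moved. The work goes in short steps, Python scripts to look and compute and a tool call to move; the robot and the scene stay as the last step left them, time stands still between calls to the robot, and variables do not carry over. Pictures are saved under pics/ and viewed, at most 10 in all, crops included, and the job is handed in when it is done.

```bash
ls; mkdir -p pics; cat > h.py <<'E'
import numpy as np,cv2
from plant import r
def cap(n,f=None):
    c=r.capture(n)
    if f: cv2.imwrite('pics/'+f,cv2.cvtColor(c['frame'],cv2.COLOR_RGB2BGR))
    v,u=np.mgrid[0:400,0:640]; z=c['z_map']
    P=np.stack([(u-c['cx'])/c['fx']*z,(v-c['cy'])/c['fy']*z,z,np.ones_like(z)],-1)@c['cam_to_world'].T
    P=P[...,:3]; P[z==0]=np.nan
    return c,P
E
python3 - <<'E'
from h import *
c,P=cap('top','top.png'); np.save('top.npy',P); np.save('topf.npy',c['frame'])
print(c['cam_to_world'],c['fx'])
s=r.get_state();print(s['tcp_pos'],s['eef_rot'],r.grip_depth,s['gripper_width'])
E
```

```text
pics
plant.py
[[ 0.01423756 -0.99079     0.13465682  0.40473372]
 [-0.99985513 -0.01536355 -0.00732644  0.00299321]
 [ 0.00932777 -0.134533   -0.99086521  1.31448905]
 [ 0.          0.          0.          1.        ]] 423.06694496573493
[0.18176824 0.64956532 0.22562195] [ 1.79905670e+02 -7.90283614e-03 -1.56378936e+01] 0.0188 0.08707085350003717
```

View pics/top.png

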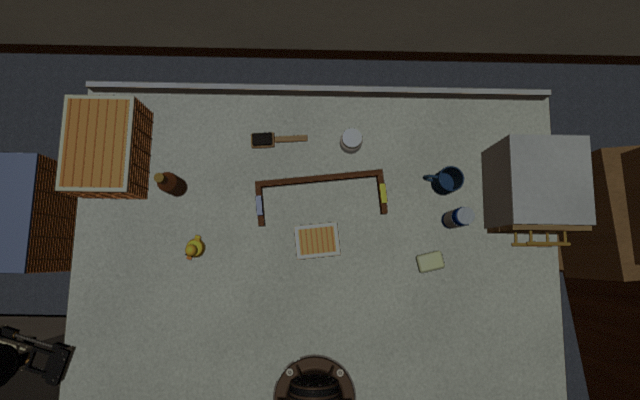

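The top view shows the basket at about (318,241) and the organiser U spanning columns 256–386, rows 170–225. The yellow tag is on the right wall (383,194) and the blue one on the left (259,205). The soap (430,262) and spray can (456,218) are to the right.

```bash
python3 - <<'E'
from h import *
P=np.load('top.npy');F=np.load('topf.npy').astype(int)
def rect(m,n):
    p=P[m][:,:2].astype(np.float32); (c,s,a)=cv2.minAreaRect(p); print(n,len(p),'c',np.round(c,4),'s',np.round(s,4),'a',round(a,2),'z',np.nanmedian(P[m][:,2])); return p
v,u=np.mgrid[0:400,0:640]
box=lambda a,b,c,d:(u>=a)&(u<=b)&(v>=c)&(v<=d)
z=P[...,2]
rect(box(285,350,210,270)&(z>.045)&(z<.065),'basket top')
m=box(245,400,160,235)&(z>.028)&(z<.056)
rect(m,'org all'); 
rect(box(270,370,160,195)&(z>.03)&(z<.04),'rail')
p=P[box(270,370,160,195)&(z>.031)&(z<.04)]
print('rail fit',np.polyfit(p[:,1],p[:,0],1), np.percentile(p[:,0]-np.polyval(np.polyfit(p[:,1],p[:,0],1),p[:,1]),[2,98]))
y=box(370,395,180,225)&(F[...,0]>F[...,2]*2)&(F[...,0]>100)&(z>.04);rect(y,'ytag')
b=box(250,268,190,220)&(z>.042);rect(b,'btag')
for n,bx in dict(lw=(250,268,180,230),rw=(375,392,180,220)).items():
    rect(box(*bx)&(z>.03)&(z<.056),n)
for n,bx in dict(soap=(412,450,245,278),can=(438,475,200,235),duck=(180,210,230,265),cup=(420,468,162,200)).items():
    m=box(*bx)&(z>.012);q=P[m];print(n,q.min(0),q.max(0))
E
```

```text
basket top 1471 c [ 0.4555 -0.0006] s [0.0999 0.1297] a 6.86 z 0.055473385457457836
org all 1580 c [ 0.5628 -0.014 ] s [0.1909 0.3956] a 6.61 z 0.036607071457642304
rail 577 c [ 0.6485 -0.0085] s [0.0193 0.311 ] a 6.61 z 0.03470831910884642
rail fit [-0.1142463   0.64726235] [-0.00882252  0.00944113]
ytag 89 c [ 0.602  -0.1981] s [0.056  0.0152] a 6.46 z 0.04838664817756233
btag 120 c [0.5577 0.1754] s [0.0586 0.0179] a 6.47 z 0.04897173157192458
lw 321 c [0.5693 0.1691] s [0.1382 0.0403] a 2.14 z 0.037242680925559934
rw 220 c [ 0.5932 -0.2   ] s [0.1048 0.0191] a 6.52 z 0.04472095277552934
soap [ 0.3660017  -0.38850435  0.01277803] [ 0.43004096 -0.30268177  0.03294557]
can [ 0.49903321 -0.43706632  0.01244991] [ 0.55106567 -0.38405204  0.15575144]
duck [0.39526112 0.3390526  0.01386332] [0.46708485 0.39418976 0.07104853]
cup [ 0.60432611 -0.43279168  0.01247957] [ 0.68014373 -0.32176361  0.09493844]
```

```bash
cat >> h.py <<'E'
from scipy.spatial.transform import Rotation as Ro
TH=6.6; O=np.array([.639,-.0045])
A=np.array([[np.cos(np.radians(TH)),-np.sin(np.radians(TH))],[np.sin(np.radians(TH)),np.cos(np.radians(TH))]])
def rel(ox,oy,z,yaw):  # organiser-frame target, world yaw, tool down
    s=r.get_state(); R=Ro.from_euler('xyz',s['eef_rot'],degrees=True)
    t=np.r_[O+A@[ox,oy],z]; 
    print('target',t.round(4),'rel',R.inv().apply(t-s['tcp_pos']).round(4),(R.inv()*Ro.from_euler('xyz',[180,0,yaw],degrees=True)).as_rotvec(degrees=True).round(2))
def st():
    s=r.get_state(); q=A.T@(np.array(s['tcp_pos'][:2])-O)
    print('t',round(s['time_s'],2),'org',q.round(4),'z',round(s['tcp_pos'][2],4),'rot',np.round(s['eef_rot'],1),'F',np.round(s['contact_force'],1),'w',round(s['gripper_width'],3))
def basket(f=None):
    c,P=cap('top',f); F=c['frame']; q=(P[...,:2]-O)@A; z=P[...,2]
    m=(z>.046)&(z<.064)&(q[...,0]>-.26)&(q[...,0]<.02)&(abs(q[...,1])<.176)
    m=cv2.morphologyEx(m.astype(np.uint8),cv2.MORPH_OPEN,np.ones((7,7)))
    n,l,S,_=cv2.connectedComponentsWithStats(m); k=1+S[1:,4].argmax()
    print('basket org',S[k,4],cv2.minAreaRect(q[l==k].astype(np.float32)))
E
python3 - <<'E'
from h import *
basket(); st(); rel(-.182,.135,.16,-83.4)
E
```

```text
basket org 1403 ((-0.1819796860218048, 0.0250161774456501), (0.12958872318267822, 0.09967753291130066), 89.95295715332031)
t 0.1 org [-0.379   0.7023] z 0.2257 rot [179.9  -0.  -15.6] F [ 0.8 -0.1 -0.1] w 0.088
target [0.4427 0.1087 0.16  ] rel [0.397  0.4505 0.0664] [ 7.000e-02 -6.000e-02  6.776e+01]
```

Units first: shifts go in shares of 750 mm and turns go in shares of 2 rad. So 0.4505 m is 0.6007, 0.397 m is 0.5293, 67.8 degrees is 0.5917.

>>> {"method": "nudge_tcp", "body": {"motion": [{"d":[0.5293, 0.6007, 0.088], "r":[0, 0, 0.5917]}, {"d":[0.5293, 0.6007, 0.088], "r":[0, 0, 0.5917]}, {"d":[0.5293, 0.6007, 0.088], "r":[0, 0, 0.5917]}, {"d":[0.5293, 0.6007, 0.088], "r":[0, 0, 0.5917]}, {"d":[0.5293, 0.6007, 0.088], "r":[0, 0, 0.5917]}, {"d":[0.5293, 0.6007, 0.088], "r":[0, 0, 0.5917]}, {"d":[0.5293, 0.6007, 0.088], "r":[0, 0, 0.5917]}, {"d":[0.5293, 0.6007, 0.088], "r":[0, 0, 0.5917]}, {"d":[0.5293, 0.6007, 0.088], "r":[0, 0, 0.5917]}, {"d":[0.5293, 0.6007, 0.088], "r":[0, 0, 0.5917]}, {"d":[0.5293, 0.6007, 0.088], "r":[0, 0, 0.5917]}, {"d":[0.5293, 0.6007, 0.088], "r":[0, 0, 0.5917]}], "finger_gap": 0.05}}

```text
time_s: 1.1
tcp_pos: [0.398, 0.2004, 0.1718]
eef_rot: [-180.0, 0.0, -83.4]
contact_force: [1.6, 0.9, 0.5]
gripper_width: 0.0503
gripper_force: 0.0
```

```bash
python3 -c "
from h import *
st();rel(-.182,.135,.16,-83.4)"
```

```text
t 1.1 org [-0.2158  0.2312] z 0.1718 rot [-180.     0.   -83.4] F [1.6 0.9 0.5] w 0.05
target [0.4427 0.1087 0.16  ] rel [ 0.0962 -0.0339  0.0118] [-0.01  0.02 -0.02]
```

To row units: 0.152 m is 0.2027, 0.14 m is 0.1867.

>>> {"method": "nudge_tcp", "body": {"motion": [{"d":[0.0533, -0.02, 0.0133]}, {"d":[0.1067, -0.04, 0.0133]}, {"d":[0.128, -0.0453, 0.016]}, {"d":[0.128, -0.0453, 0.016]}, {"d":[0.128, -0.0453, 0.06]}, {"d":[0.128, -0.0453, 0.1067]}, {"d":[0.128, -0.0453, 0.1533]}, {"d":[0.128, -0.0453, 0.1867]}, {"d":[0.128, -0.0453, 0.2027]}, {"d":[0.128, -0.0453, 0.2027]}, {"d":[0.128, -0.0453, 0.2027]}]}}

```text
time_s: 2.02
tcp_pos: [0.4422, 0.1109, 0.0196]
eef_rot: [179.9, -0.1, -83.4]
contact_force: [0.0, 0.6, 0.4]
gripper_width: 0.05
gripper_force: 0.0
```

```bash
python3 -c "
from h import *
st();basket()"
```

```text
t 2.02 org [-0.1822  0.1373] z 0.0196 rot [ 1.799e+02 -1.000e-01 -8.340e+01] F [0.  0.6 0.4] w 0.05
basket org 1413 ((-0.18246518075466156, 0.024848420172929764), (0.13023525476455688, 0.09933741390705109), 89.02251434326172)
```

To row units: 0.115 m is 0.1533, 0.09 m is 0.12.

>>> {"method": "nudge_tcp", "body": {"motion": [{"d":[0.016, 0, 0]}, {"d":[0.032, 0, 0]}, {"d":[0.0427, 0, 0]}, {"d":[0.0533, 0, 0]}, {"d":[0.0667, 0, 0]}, {"d":[0.08, 0, 0]}, {"d":[0.0933, 0, 0]}, {"d":[0.1067, 0, 0]}, {"d":[0.12, 0, 0]}, {"d":[0.1333, 0, 0]}, {"d":[0.1467, 0, 0]}, {"d":[0.1533, 0, 0]}]}}

```text
time_s: 3.07
tcp_pos: [0.4556, -0.0047, 0.0198]
eef_rot: [180.0, -0.0, -83.5]
contact_force: [-0.5, 2.2, 1.8]
gripper_width: 0.05
gripper_force: 1.5
```

```bash
python3 -c "
from h import *
st();basket()"
```

```text
t 3.07 org [-0.1823  0.0209] z 0.0198 rot [180.   -0.  -83.5] F [-0.5  2.2  1.8] w 0.05
basket org 708 ((-0.1827404797077179, -0.0863426998257637), (0.07236923277378082, 0.09534449875354767), 83.8577651977539)
```

To row units: -0.11 m is -0.1467, -0.08 m is -0.1067.

>>> {"method": "nudge_tcp", "body": {"motion": [{"d":[0.0133, 0, 0]}, {"d":[0.0267, 0, 0]}, {"d":[0.04, 0, 0]}, {"d":[0.0533, 0, 0]}, {"d":[0.0613, 0, 0]}, {"d":[0.0653, 0, 0]}, {"d":[0.0653, 0, 0]}, {}, {"d":[-0.0533, 0, 0]}, {"d":[-0.08, 0, -0.0533]}, {"d":[-0.08, 0, -0.1067]}, {"d":[-0.08, 0, -0.1467]}]}}

```text
time_s: 4.12
tcp_pos: [0.4488, 0.0577, 0.1321]
eef_rot: [-180.0, -0.0, -83.2]
contact_force: [1.4, 0.2, 0.4]
gripper_width: 0.0498
gripper_force: 0.0
```

```bash
python3 -c "
from h import *
st();basket('t2.png');rel(-.29,-.105,.13,6.6)"
```

```text
t 4.12 org [-0.1818  0.0837] z 0.1321 rot [-180.    -0.   -83.2] F [1.4 0.2 0.4] w 0.05
basket org 1409 ((-0.1825098991394043, -0.10392740368843079), (0.12967625260353088, 0.09971432387828827), 88.9476089477539)
target [ 0.363  -0.1421  0.13  ] rel [0.1887 0.1125 0.0069] [ -0.49  -0.34 -89.79]
```

View pics/t2.png

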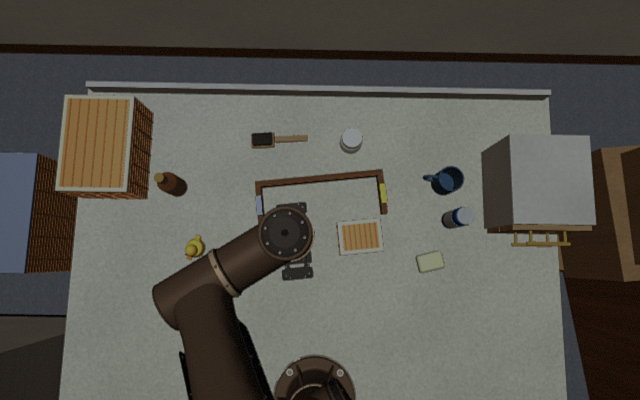

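The basket is at (361,237), square, and its right edge is about 11 mm inside the tagged wall. Next I go behind it.

To row units: 0.189 m is 0.252, 0.0975 m is 0.13, -84 degrees is -0.733.

>>> {"method": "nudge_tcp", "body": {"motion": [{"d":[0.0533, 0.0267, 0], "r":[0, 0, -0.0611]}, {"d":[0.1067, 0.0533, 0], "r":[0, 0, -0.1222]}, {"d":[0.16, 0.08, 0], "r":[0, 0, -0.1833]}, {"d":[0.2067, 0.1067, 0], "r":[0, 0, -0.2443]}, {"d":[0.252, 0.13, 0.0093], "r":[0, 0, -0.3054]}, {"d":[0.252, 0.13, 0.0093], "r":[0, 0, -0.3665]}, {"d":[0.252, 0.13, 0.0093], "r":[0, 0, -0.4276]}, {"d":[0.252, 0.13, 0.0093], "r":[0, 0, -0.4887]}, {"d":[0.252, 0.13, 0.0093], "r":[0, 0, -0.5498]}, {"d":[0.252, 0.13, 0.0093], "r":[0, 0, -0.6109]}, {"d":[0.252, 0.13, 0.0093], "r":[0, 0, -0.672]}, {"d":[0.252, 0.13, 0.0093], "r":[0, 0, -0.733]}], "finger_gap": 0.08}}

```text
time_s: 5.17
tcp_pos: [0.3735, -0.1427, 0.1229]
eef_rot: [180.0, -0.0, -1.4]
contact_force: [-0.1, 0.2, 1.1]
gripper_width: 0.08
gripper_force: 0.0
```

```bash
python3 -c "
from h import *
st();rel(-.277,-.104,.02,6.6)"
```

```text
t 5.17 org [-0.2796 -0.1068] z 0.1229 rot [180.   -0.   -1.4] F [-0.1  0.2  1.1] w 0.08
target [ 0.3758 -0.1396  0.02  ] rel [ 0.0022 -0.0031  0.1029] [ 0.01 -0.   -8.04]
```

To row units: 0.103 m is 0.1373, 0.095 m is 0.1267, -8 degrees is -0.0698.

>>> {"method": "nudge_tcp", "body": {"motion": [{"d":[0.0027, -0.004, 0], "r":[0, 0, -0.0611]}, {"d":[0.0027, -0.004, 0.0133], "r":[0, 0, -0.0698]}, {"d":[0.0027, -0.004, 0.0533], "r":[0, 0, -0.0698]}, {"d":[0.0027, -0.004, 0.0933], "r":[0, 0, -0.0698]}, {"d":[0.0027, -0.004, 0.1267], "r":[0, 0, -0.0698]}, {"d":[0.0027, -0.004, 0.1373], "r":[0, 0, -0.0698]}, {"d":[0.0027, -0.004, 0.1373], "r":[0, 0, -0.0698]}, {"d":[0.0027, -0.004, 0.1373], "r":[0, 0, -0.0698]}]}}

```text
time_s: 5.83
tcp_pos: [0.3755, -0.1397, 0.0198]
eef_rot: [180.0, 0.1, 6.2]
contact_force: [0.3, 1.1, 0.8]
gripper_width: 0.0797
gripper_force: 0.0
```

```bash
python3 -c "
from h import *
st()"
```

```text
t 5.83 org [-0.2773 -0.1041] z 0.0198 rot [1.8e+02 1.0e-01 6.2e+00] F [0.3 1.1 0.8] w 0.08
```

To row units: 0.12 m is 0.16, 0.114 m is 0.152.

>>> {"method": "nudge_tcp", "body": {"motion": [{"d":[0.016, 0, 0]}, {"d":[0.032, 0, 0]}, {"d":[0.0453, 0, 0]}, {"d":[0.0587, 0, 0]}, {"d":[0.072, 0, 0]}, {"d":[0.0853, 0, 0]}, {"d":[0.0987, 0, 0]}, {"d":[0.112, 0, 0]}, {"d":[0.1253, 0, 0]}, {"d":[0.1387, 0, 0]}, {"d":[0.152, 0, 0]}, {"d":[0.16, 0, 0]}]}}

```text
time_s: 6.83
tcp_pos: [0.4969, -0.1265, 0.0199]
eef_rot: [180.0, -0.0, 6.2]
contact_force: [-3.0, -0.9, 3.1]
gripper_width: 0.0801
gripper_force: 1.6
```

```bash
python3 -c "
from h import *
st();basket('t3.png')
cap('scene','s3.png')"
```

```text
t 6.83 org [-0.1552 -0.1049] z 0.0199 rot [180.   -0.    6.2] F [-3.  -0.9  3.1] w 0.08Traceback (most recent call last):
  File "<string>", line 3, in <module>
    st();basket('t3.png')
         ~~~~~~^^^^^^^^^^
  File "h.py", line 24, in basket
    n,l,S,_=cv2.connectedComponentsWithStats(m); k=1+S[1:,4].argmax()
                                                     ~~~~~~~~~~~~~~^^
ValueError: attempt to get argmax of an empty sequence
```

To row units: 0.035 m is 0.0467, 0.03 m is 0.04.

>>> {"method": "nudge_tcp", "body": {"motion": [{"d":[0.0107, 0, 0]}, {"d":[0.0213, 0, 0]}, {"d":[0.032, 0, 0]}, {"d":[0.04, 0, 0]}, {"d":[0.0467, 0, 0]}, {"d":[0.0467, 0, 0]}]}}

```text
time_s: 7.38
tcp_pos: [0.5313, -0.1228, 0.02]
eef_rot: [180.0, -0.1, 6.2]
contact_force: [0.6, 0.3, -0.0]
gripper_width: 0.0799
gripper_force: 0.0
```

```bash
python3 -c "
from h import *
st()
cap('scene','s3.png')"
```

```text
t 7.38 org [-0.1206 -0.1051] z 0.02 rot [ 1.8e+02 -1.0e-01  6.2e+00] F [ 0.6  0.3 -0. ] w 0.08
```

View pics/s3.png

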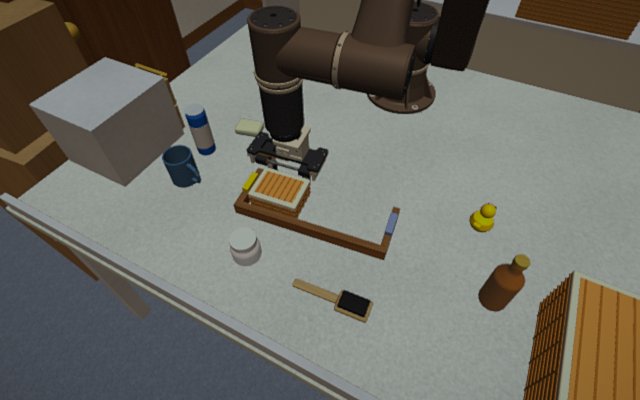

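The basket (280,190 in the scene view) sits in the U, close to the rail and the yellow tag (250,182), with nothing else disturbed. I'll creep forward until it makes contact.

To row units: 0.006 m is 0.008, 0.004 m is 0.0053.

>>> {"method": "nudge_tcp", "body": {"motion": [{"d":[0.0027, 0, 0]}, {"d":[0.0053, 0, 0]}, {"d":[0.008, 0, 0]}, {"d":[0.008, 0, 0]}]}}

```text
time_s: 7.77
tcp_pos: [0.536, -0.1223, 0.02]
eef_rot: [180.0, -0.0, 6.2]
contact_force: [-2.2, -0.9, 1.5]
gripper_width: 0.0802
gripper_force: 1.0
```

```bash
python3 -c "
from h import *
def b():
    c,P=cap('scene'); q=(P[...,:2]-O)@A; z=P[...,2]
    m=(z>.05)&(z<.062)&(q[...,0]>-.1105)&(q[...,0]<.02)&(abs(q[...,1])<.176)
    m=cv2.morphologyEx(m.astype(np.uint8),cv2.MORPH_OPEN,np.ones((3,3)))>0
    print(m.sum(),cv2.minAreaRect(q[m].astype(np.float32)))
st();b()"
```

```text
t 7.77 org [-0.1159 -0.1052] z 0.02 rot [180.   -0.    6.2] F [-2.2 -0.9  1.5] w 0.08
1587 ((-0.05688237398862839, -0.10415713489055634), (0.1303921937942505, 0.10456246882677078), 89.29268646240234)
```

To row units: 0.004 m is 0.0053, 0.003 m is 0.004.

>>> {"method": "nudge_tcp", "body": {"motion": [{"d":[0.0027, 0, 0]}, {"d":[0.004, 0, 0]}, {"d":[0.0053, 0, 0]}, {"d":[0.0053, 0, 0]}]}}

```text
time_s: 8.15
tcp_pos: [0.54, -0.1218, 0.0199]
eef_rot: [180.0, -0.0, 6.2]
contact_force: [-3.0, 0.0, 0.7]
gripper_width: 0.08
gripper_force: 1.0
```

>>> {"method": "nudge_tcp", "body": {"motion": [{"d":[0.0013, 0, 0]}, {"d":[0.0027, 0, 0]}, {"d":[0.0027, 0, 0]}]}}

```text
time_s: 8.4
tcp_pos: [0.5421, -0.1216, 0.0199]
eef_rot: [180.0, -0.0, 6.2]
contact_force: [-1.5, -1.2, 0.2]
gripper_width: 0.08
gripper_force: 0.8
```

```bash
python3 -c "
from h import *
st()"
```

```text
t 8.4 org [-0.1097 -0.1052] z 0.0199 rot [180.   -0.    6.2] F [-1.5 -1.2  0.2] w 0.08
```

To row units: 0.002 m is 0.0027, 0.001 m is 0.0013.

>>> {"method": "nudge_tcp", "body": {"motion": [{"d":[0.0013, 0, 0]}, {"d":[0.0027, 0, 0]}, {"d":[0.0027, 0, 0]}]}}

```text
time_s: 8.65
tcp_pos: [0.544, -0.1214, 0.0199]
eef_rot: [180.0, -0.0, 6.2]
contact_force: [-2.6, -0.8, 0.1]
gripper_width: 0.0796
gripper_force: 1.1
```

>>> {"method": "nudge_tcp", "body": {"motion": [{"d":[0.0013, 0, 0]}, {"d":[0.0027, 0, 0]}, {"d":[0.0027, 0, 0]}]}}

```text
time_s: 8.9
tcp_pos: [0.5439, -0.1214, 0.0197]
eef_rot: [-180.0, 0.2, 6.2]
contact_force: [-6.7, -0.6, 5.9]
gripper_width: 0.08
gripper_force: 3.9
```

To row units: -0.12 m is -0.16, -0.03 m is -0.04.

>>> {"method": "nudge_tcp", "body": {"motion": [{"d":[-0.02, 0, 0]}, {"d":[-0.0467, 0, 0]}, {"d":[-0.06, 0, -0.04]}, {"d":[-0.06, 0, -0.0933]}, {"d":[-0.06, 0, -0.1333]}, {"d":[-0.06, 0, -0.16]}, {"d":[-0.06, 0, -0.16]}]}}

```text
time_s: 9.48
tcp_pos: [0.505, -0.126, 0.1454]
eef_rot: [179.9, -0.6, 6.3]
contact_force: [0.7, -0.4, -0.1]
gripper_width: 0.0798
gripper_force: 0.0
```

```bash
python3 -c "
from h import *
st();basket();rel(-.055,.01,.14,-83.4)"
```

```text
t 9.48 org [-0.1471 -0.1053] z 0.1454 rot [179.9  -0.6   6.3] F [ 0.7 -0.4 -0.1] w 0.08
basket org 317 ((-0.017029915004968643, -0.11999627947807312), (0.032867055386304855, 0.09505514055490494), 2.113184690475464)
target [ 0.5832 -0.0009  0.14  ] rel [ 0.0926 -0.1156  0.0037] [-0.32 -0.36 89.64]
```

To row units: -0.116 m is -0.1547, -0.1 m is -0.1333, 84 degrees is 0.733.

>>> {"method": "nudge_tcp", "body": {"motion": [{"d":[0.0267, -0.0333, 0], "r":[0, 0, 0.0611]}, {"d":[0.0533, -0.0667, 0], "r":[0, 0, 0.1222]}, {"d":[0.08, -0.1, 0], "r":[0, 0, 0.1833]}, {"d":[0.1067, -0.1333, 0], "r":[0, 0, 0.2443]}, {"d":[0.1227, -0.1547, 0], "r":[0, 0, 0.3054]}, {"d":[0.1227, -0.1547, 0], "r":[0, 0, 0.3665]}, {"d":[0.1227, -0.1547, 0], "r":[0, 0, 0.4276]}, {"d":[0.1227, -0.1547, 0], "r":[0, 0, 0.4887]}, {"d":[0.1227, -0.1547, 0], "r":[0, 0, 0.5498]}, {"d":[0.1227, -0.1547, 0], "r":[0, 0, 0.6109]}, {"d":[0.1227, -0.1547, 0], "r":[0, 0, 0.672]}, {"d":[0.1227, -0.1547, 0], "r":[0, 0, 0.733]}], "finger_gap": 0.04}}

```text
time_s: 10.53
tcp_pos: [0.58, -0.0006, 0.1388]
eef_rot: [180.0, 0.0, -78.1]
contact_force: [-0.4, 0.9, -0.3]
gripper_width: 0.0395
gripper_force: 0.0
```

```bash
python3 -c "
from h import *
st();rel(-.055,.01,.02,-83.4);basket()"
```

```text
t 10.53 org [-0.0582  0.0106] z 0.1388 rot [180.    0.  -78.1] F [-0.4  0.9 -0.3] w 0.04
target [ 0.5832 -0.0009  0.02  ] rel [ 0.0009 -0.0032  0.1188] [0.04 0.   5.27]
basket org 1273 ((-0.05008024722337723, -0.10603919625282288), (0.12857097387313843, 0.1003832221031189), 89.51070404052734)
```

To row units: 0.119 m is 0.1587, 0.11 m is 0.1467, 5.3 degrees is 0.0463.

>>> {"method": "nudge_tcp", "body": {"motion": [{"d":[0.0013, -0.004, 0], "r":[0, 0, 0.0463]}, {"d":[0.0013, -0.004, 0.04], "r":[0, 0, 0.0463]}, {"d":[0.0013, -0.004, 0.08], "r":[0, 0, 0.0463]}, {"d":[0.0013, -0.004, 0.12], "r":[0, 0, 0.0463]}, {"d":[0.0013, -0.004, 0.1467], "r":[0, 0, 0.0463]}, {"d":[0.0013, -0.004, 0.1587], "r":[0, 0, 0.0463]}, {"d":[0.0013, -0.004, 0.1587], "r":[0, 0, 0.0463]}, {"d":[0.0013, -0.004, 0.1587], "r":[0, 0, 0.0463]}]}}

```text
time_s: 11.25
tcp_pos: [0.5834, -0.0011, 0.0209]
eef_rot: [180.0, -0.0, -83.0]
contact_force: [0.1, -0.1, -0.0]
gripper_width: 0.0401
gripper_force: 0.0
```

>>> {"method": "nudge_tcp", "body": {"motion": [{"d":[0.0133, 0, 0]}, {"d":[0.0267, 0, 0]}, {"d":[0.0373, 0, 0]}, {"d":[0.0453, 0, 0]}, {"d":[0.0493, 0, 0]}, {"d":[0.0533, 0, 0]}, {"d":[0.0533, 0, 0]}]}}

```text
time_s: 11.83
tcp_pos: [0.588, -0.0414, 0.0212]
eef_rot: [-180.0, 0.0, -83.1]
contact_force: [-0.0, -0.4, 0.0]
gripper_width: 0.0398
gripper_force: 0.0
```

```bash
python3 -c "
from h import *
st()"
```

```text
t 11.83 org [-0.0549 -0.0308] z 0.0212 rot [-180.     0.   -83.1] F [-0.  -0.4  0. ] w 0.04
```

To row units: 0.007 m is 0.0093, 0.006 m is 0.008.

>>> {"method": "nudge_tcp", "body": {"motion": [{"d":[0.0027, 0, 0]}, {"d":[0.0053, 0, 0]}, {"d":[0.008, 0, 0]}, {"d":[0.0093, 0, 0]}, {"d":[0.0093, 0, 0]}]}}

```text
time_s: 12.25
tcp_pos: [0.5886, -0.0478, 0.0209]
eef_rot: [180.0, -0.0, -83.1]
contact_force: [-2.1, 3.3, 1.5]
gripper_width: 0.04
gripper_force: 1.7
```

>>> {"method": "nudge_tcp", "body": {"motion": [{"d":[0.0013, 0, 0]}, {"d":[0.0027, 0, 0]}, {"d":[0.0027, 0, 0]}]}}

```text
time_s: 12.5
tcp_pos: [0.5889, -0.0497, 0.0209]
eef_rot: [180.0, 0.0, -83.1]
contact_force: [-2.2, 5.0, 2.3]
gripper_width: 0.04
gripper_force: 2.6
```

>>> {"method": "nudge_tcp", "body": {"motion": [{"d":[0.0013, 0, 0]}, {"d":[0.0027, 0, 0]}, {"d":[0.0027, 0, 0]}]}}

```text
time_s: 12.75
tcp_pos: [0.5893, -0.0498, 0.021]
eef_rot: [-179.9, 0.1, -83.1]
contact_force: [-4.4, 16.3, 4.4]
gripper_width: 0.0404
gripper_force: 8.4
```

```bash
python3 -c "
from h import *
st()"
```

```text
t 12.75 org [-0.0545 -0.0392] z 0.021 rot [-1.799e+02  1.000e-01 -8.310e+01] F [-4.4 16.3  4.4] w 0.04
```

To row units: -0.14 m is -0.1867, -0.12 m is -0.16.

>>> {"method": "nudge_tcp", "body": {"motion": [{"d":[-0.0067, 0, 0]}, {"d":[-0.0267, 0, 0]}, {"d":[-0.0533, 0, 0]}, {"d":[-0.0667, 0, -0.04]}, {"d":[-0.08, 0, -0.0933]}, {"d":[-0.12, 0, -0.1333]}, {"d":[-0.16, 0, -0.16]}, {"d":[-0.1867, 0, -0.16]}, {"d":[-0.1867, 0, -0.16]}, {"d":[-0.1867, 0, -0.16]}]}}

```text
time_s: 13.58
tcp_pos: [0.5726, 0.0879, 0.1413]
eef_rot: [-179.9, -0.0, -83.0]
contact_force: [0.3, -0.7, -0.7]
gripper_width: 0.0399
gripper_force: 0.0
```

```bash
python3 -c "
from h import *
st();basket('t4.png')
c,P=cap('scene'); q=(P[...,:2]-O)@A; z=P[...,2]
m=(z>.05)&(z<.062)&(q[...,0]>-.13)&(q[...,0]<.02)&(q[...,1]<0)&(q[...,1]>-.185)
print(cv2.minAreaRect(q[m].astype(np.float32)), P[m][:,2].std())"
```

```text
t 13.58 org [-0.0553  0.0994] z 0.1413 rot [-179.9   -0.   -83. ] F [ 0.3 -0.7 -0.7] w 0.04
basket org 1304 ((-0.049646586179733276, -0.11291904747486115), (0.1250385344028473, 0.0998464822769165), 89.62594604492188)
((-0.04665268212556839, -0.11642007529735565), (0.10245329141616821, 0.13688744604587555), 0.1967383623123169) 0.001673104953840111
```

View pics/t4.png

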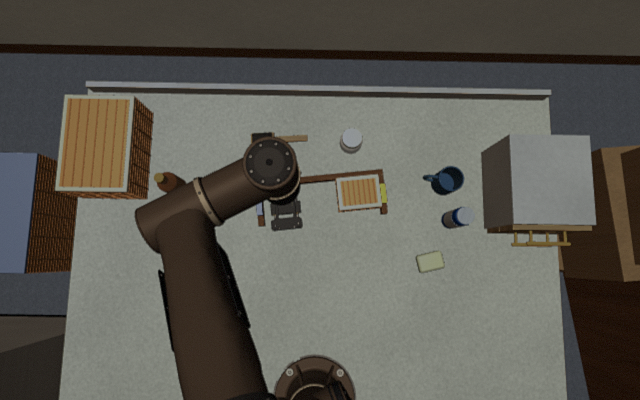

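The basket (359,192) is home against the rail and the yellow-tagged wall: x is about -0.050, its inner end is at -0.050 (so y is about -0.115), and it is square within 0.4°. The bystanders look unmoved and the arm is clear.

```bash
python3 -c "
from plant import r
print(r.close_job())"
```

```text
the job is handed in; nothing more can be done
None
```

I slid the basket into the yellow-tagged corner, against the back rail and side wall and square to within about 0.4° by camera. The robot is clear and the job was handed in at about 13.7 s; no verdict came back.

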